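# Load the stain bottles into the sprung lane

### The arm

A 7-joint arm with a two-finger parallel gripper is mounted at the origin on the work surface. World frame = base frame: x ahead of the robot, y to its left, z up, the work surface at z = 0. Lengths are in m, angles in rad, forces in N, time in s.
With the tool pointing down it reaches from about 0.425 to 0.95 m from the base axis. Payload 4.7 kg.
Tool frame: the origin (TCP) lies between the finger pads; the fingertips stand 25 mm ahead of it and the grasp point (between the pads) lies 6 mm ahead of it; z points along the fingers, y is the line along which they close (so a half turn about z gives the same grasp; the last joint's range is limited). The gripper opens to 85 mm and grips with 20 to 120 N. Pads are 22 mm wide; open, the fingers measure 114 mm over their backs; the gripper's body (76 mm by 85 mm) begins 54 mm behind the grasp point. The pads swing forward as they close: fully open they stand 13 mm farther back than shut.
Start: joints at [1.212, 0.469, -0.049, 1.532, 0.024, 1.141, -0.082], TCP at [0.219, -0.639, 0.256] pointing down, gripper open.
Joint ranges: [-2.59, 2.59], [-0.33, 1.99], [-1.39, 1.29], [0.1, 2.45], [-1.04, 4.18], [0.21, 1.99], [-2.66, 2.66]. Speed limits (rad/s): [2.57, 2.57, 3.14, 3.14, 3.14, 3.14, 3.14].

### API

Orientations are given as a 3x3 rotation matrix whose columns are the frame's x, y, z axes.
In Python, from rig import * gives the robot as it stands. Calls block until the motion is done:
- movep(position, orientation): joint-space move of the TCP to a pose.
- move_l(position, attitude=None, feed=0.15, until_force=None): straight line of the TCP; attitude=None keeps the orientation; feed is the mean speed in m/s. With until_force (N) it stops when the force on the tool has changed by that much, and returns True; else False.
- move_joints(angles): joint-space move.
- command_gripper(opening, newtons=None): finger opening in m; newtons is the grip in N (None keeps the last); returns when the fingers have stopped.
- sleep(seconds).
- inverse_kinematics(position, orientation): joint angles nearest the present ones, or None.
- sense(): the state.
- camera(name): name is "side" or "top" or "wrist"; returns (picture, depth): 384x512x3 uint8, red, green, blue; 384x512 float32, m along the optical axis (not along the pixel's ray), 0 where there is no reading.
- camera_params(name): a dict with "K" (3x3 intrinsics, pixels), "position" and "rotation" of the camera in the world; the wrist camera has in their place "tool_from_camera" (4x4, takes a point from camera to tool coordinates, whose origin is the TCP and whose axes are the flange's). Camera axes: x right, y down, z forward; pixel columns grow to the right and rows downward; lengths in m; the calibration is good to about 2 mm. The wrist camera is an equidistant fisheye: a pixel r from the principal point sees the ray r / f radians off the axis. A picture is of the moment at which its call begins: read the wrist's pose just before it. camera_params takes no time and is no camera call.
A pose or a line that the arm cannot do raises Unreachable and nothing moves.
- finish_job(): hands the job in; it is judged then, once.
The state is a dict: "time_s": time; "joint_pos": joint angles; "qd": joint speeds; "joint_efforts": joint torques, N m; "position": TCP position; "tcp_rot": TCP orientation; "wrist_force": force on the tool from outside, world axes, zero at the start; "ft_torque": the same for the moment, N m; "finger_gap": finger opening in m; "gripper_force": force on a finger pad.
Only numpy, scipy, OpenCV 4.12 (cv2) and the standard library are available. Lean on these libraries where they do the work, as an engineer would, in place of code of your own. Each camera call takes 0.05 s, during which the arm holds its last target. There are 200 camera calls.

### The job

The blue-capped stain bottle already stands loose in the lane; slide the black-capped one and then the red-capped one in behind it, upright and in single file between the guide rails. Push the row in under the amber roof until the sprung plate at the far end gives by about 7 mm, hold it so for a moment, then let go and leave the bottles tight together against the plate. Press gently so that the plate is never driven to the end of its travel, tip nothing over, and leave the yellow- and green-capped bottles and everything else on the bench where it is.

Things in the scene. Friction and masses are not known exactly. Their poses are not given: they have to be found in the camera images.
- lane: Fixed bottle lane. Origin on the bench (which is the lane's floor), on the centre line, below the roof's front edge; x points into the lane, z up. Two aluminium rails, 30 mm high, 8 mm thick, 52 mm apart inside, run from x = -115 to +240 mm; from x = -115 out to -153 mm they flare to about 69 mm apart. Sliding three bottles along it takes 1 to 4 N.
- lane_mouth (a point): Middle of the lane's flared mouth, on the bench, 153 mm in front of the lane's origin; axes as the lane's.
- lane_roof (a point): Middle of the lower front edge of the clear amber roof, 155 mm above the lane's origin. The roof is 5 mm thick, 240 mm long (x), 176 mm wide, on four posts 78 mm either side; its sides are open. An upright gripper's body strikes this edge: to push beneath it the fingers must lean 35 to 45 degrees, tips ahead.
- plate (a joint): Travel in m of the green sprung plate (44 mm wide, 77 high) at the lane's far end: 0 at rest, grows as pushed along the lane's +x, stop at 0.018; 1.2 N per mm, no preload. At rest its front face is anywhere from 148 to 173 mm past the roof's front edge, not reported: feel for it. Let go, it pushes the row back a few mm until friction holds it.
- blue_bottle: Loose upright white plastic bottle (origin at the centre of its underside, z up): straight cylinder 46 mm in diameter up to 76 mm, then a shoulder and a blue screw cap 33 mm in diameter, 105 mm tall in all; a band of the same colour round the body. About 0.15 to 0.3 kg. Already in the lane, its axis 50 mm in front of to 20 mm behind the roof's front edge.
- black_bottle: Loose upright white plastic bottle (origin at the centre of its underside, z up): straight cylinder 46 mm in diameter up to 76 mm, then a shoulder and a black screw cap 33 mm in diameter, 105 mm tall in all; a band of the same colour round the body. About 0.15 to 0.3 kg. Goes in behind the blue one.
- red_bottle: Loose upright white plastic bottle (origin at the centre of its underside, z up): straight cylinder 46 mm in diameter up to 76 mm, then a shoulder and a red screw cap 33 mm in diameter, 105 mm tall in all; a band of the same colour round the body. About 0.15 to 0.3 kg. Goes in last. The black, red, yellow and green bottles start in any of four places beside the lane.
- yellow_bottle: Loose upright white plastic bottle (origin at the centre of its underside, z up): straight cylinder 46 mm in diameter up to 76 mm, then a shoulder and a yellow screw cap 33 mm in diameter, 105 mm tall in all; a band of the same colour round the body. About 0.15 to 0.3 kg. Not part of the job: leave it standing.
- green_bottle: Loose upright white plastic bottle (origin at the centre of its underside, z up): straight cylinder 46 mm in diameter up to 76 mm, then a shoulder and a green screw cap 33 mm in diameter, 105 mm tall in all; a band of the same colour round the body. About 0.15 to 0.3 kg. Not part of the job: leave it standing.
- tube_rack: Blue rack 75 x 110 x 60 mm with three capped tubes up to 95 mm high; origin under its centre. Bystander, loose.
- dish: Clear round dish, 94 mm across, 16 mm high; origin under its centre. Bystander, loose.
- timer: White bench timer 60 x 75 x 24 mm with red keys; origin under its centre. Bystander, loose.
- slide_box: Orange slide box 90 x 170 x 32 mm; origin under its centre. Bystander, loose.
There are look-alikes about, which are no part of the job. What is shaped like the red_bottle but purple is not meant.

How it is judged:
On the way:
1. with the three bottles standing in file in order (blue, black, red from the far end), the row is pressed so that the plate is held 3 to 12 mm in for 0.3 s (y of blue_bottle in the frame of lane between -0.006 and 0.006 m and angle between each of blue_bottle, black_bottle, red_bottle's own z axis and vertical below 0.08 rad and height (world z) of each of blue_bottle, black_bottle, red_bottle below 0.005 m and y of black_bottle in the frame of lane between -0.006 and 0.006 m and y of red_bottle in the frame of lane between -0.006 and 0.006 m and horizontal distance between blue_bottle and black_bottle below 0.049 m and horizontal distance between black_bottle and red_bottle below 0.049 m and x of blue_bottle in the frame of lane above 0.115 m and x of red_bottle in the frame of lane between 0.025 and 0.09 m and value of joint plate between 0.003 and 0.012 m), for 0.3 s.
At the end, for the whole second after the job is handed in: Blue, black, red from the far end: upright on the bench, at rest, within 6 mm of the lane's centre line, neighbours' axes under 49 mm apart; red axis 25 to 90 mm and blue over 115 mm past the roof's front edge; the plate still pushed in by over 0.4 mm (y of blue_bottle in the frame of lane between -0.006 and 0.006 m and angle between each of blue_bottle, black_bottle, red_bottle's own z axis and vertical below 0.08 rad and height (world z) of each of blue_bottle, black_bottle, red_bottle below 0.005 m and y of black_bottle in the frame of lane between -0.006 and 0.006 m and y of red_bottle in the frame of lane between -0.006 and 0.006 m and horizontal distance between blue_bottle and black_bottle below 0.049 m and horizontal distance between black_bottle and red_bottle below 0.049 m and x of blue_bottle in the frame of lane above 0.115 m and x of red_bottle in the frame of lane between 0.025 and 0.09 m and value of joint plate above 0.0004 m and linear speed of each of blue_bottle, black_bottle, red_bottle below 0.01 m/s); the robot touches nothing.
It fails at once if the plate is driven in more than 14 mm, near the end of its 18 mm travel (value of joint plate above 0.014 m).
It fails at once if a bottle is tipped over (more than 0.5 rad) (angle between any of black_bottle, green_bottle, red_bottle, yellow_bottle, blue_bottle's own z axis and vertical above 0.5 rad).
It fails at once if the yellow or green bottle or another bystander is moved by more than 25 mm (distance of any of yellow_bottle, green_bottle, tube_rack, dish, timer, slide_box from where it was at the start of the episode above 0.025 m).
It also fails if it takes over 72 s, if anything falls off the work surface, if the arm or the gripper's body presses on something with over 40 N, if the wrist force passes 120 N, or if a joint passes its speed limit or range.

## Working session

There is one attempt and no reset: what is moved stays moved. The work goes in short steps, each a Python script; the robot and the scene stay as the last script left them, time stands still between calls to the robot, and variables do not carry over. Pictures are saved under pics/ and viewed, at most 10 in all, crops included, and the job is handed in when it is done.

```bash
ls; mkdir -p pics; python3 - <<'E'
from rig import *
import cv2,numpy as np
for n in ("side","top"):
    p,d=camera(n); cv2.imwrite(f"pics/{n}0.png",p[...,::-1]); np.save(f"pics/{n}0.npy",d)
    c=camera_params(n); print(n,c["K"],c["position"],c["rotation"])
print(camera_params("wrist")); print(sense()["time_s"])
E
```

```text
pics
side [[417.57650718   0.         253.32079693]
 [  0.         417.57650718 191.84592867]
 [  0.           0.           1.        ]] [-0.14149425  0.77293011  0.98013   ] [[-0.73469576 -0.44326746  0.51355243]
 [-0.67805435  0.45576304 -0.57664751]
 [ 0.02155085 -0.77187694 -0.6354066 ]]
top [[488.33866324   0.         252.14803563]
 [  0.         488.33866324 189.88494699]
 [  0.           0.           1.        ]] [ 0.39553296 -0.00745254  1.71549082] [[ 3.23433274e-03 -9.93010546e-01  1.17981329e-01]
 [-9.99994762e-01 -3.19711200e-03  5.04739687e-04]
 [-1.24012308e-04 -1.17982344e-01 -9.93015685e-01]]
{'K': array([[297.31863964,   0.        , 256.92753821],
       [  0.        , 297.31863964, 192.23690038],
       [  0.        ,   0.        ,   1.        ]]), 'tool_from_camera': array([[ 1.56694489e-03, -9.53773089e-01, -3.00523607e-01,
         7.68218379e-02],
       [ 9.99998731e-01,  1.40763520e-03,  7.46624645e-04,
        -1.46546923e-03],
       [-2.89082888e-04, -3.00524396e-01,  9.53774084e-01,
        -1.17348854e-01],
       [ 0.00000000e+00,  0.00000000e+00,  0.00000000e+00,
         1.00000000e+00]])}
0.1
```

View pics/side0.png

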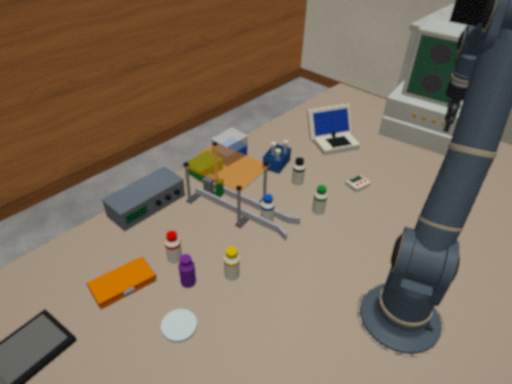

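View pics/top0.png

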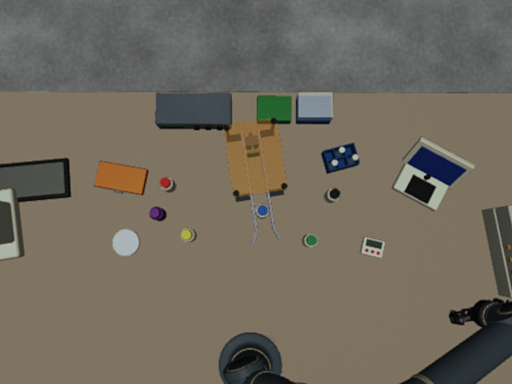

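The top view shows the lane pointing away from the robot: mouth near (266,240), roof front edge near row 195, and blue cap at (262,211). Black is at (333,195), red (166,184), yellow (187,235), green (311,240), and the purple look-alike (157,213). Next I'll measure these.

```bash
cat > h.py <<'E'
import numpy as np,cv2
from rig import *
def ray(n,uv,z):
    c=camera_params(n);d=c["rotation"]@np.linalg.inv(c["K"])@np.array([uv[0],uv[1],1.]);p=np.array(c["position"])
    return p+d*(z-p[2])/d[2]
def proj(n,P):
    c=camera_params(n);q=c["K"]@(np.array(c["rotation"]).T@(np.array(P)-c["position"]));return q[:2]/q[2]
E
python3 - <<'E'
from h import *
for n in("top","side"):
    im=cv2.imread(f"pics/{n}0.png");D=np.load(f"pics/{n}0.npy");H=cv2.cvtColor(im,cv2.COLOR_BGR2HSV)
    for k,(lo,hi) in dict(red=((172,150,80),(180,255,255)),red2=((0,170,80),(6,255,255)),yel=((22,180,90),(32,255,255)),green=((55,120,60),(75,255,255)),blue=((105,140,110),(120,255,255)),black=((0,0,0),(180,255,48)),amber=((10,120,60),(21,255,255)),purple=((125,100,50),(150,255,255))).items():
        m=cv2.inRange(H,lo,hi);N,L,S,C=cv2.connectedComponentsWithStats(m)
        for i in range(1,N):
            if 25<S[i,4]<5000 and 80<C[i][1]<290 and 60<C[i][0]<430:
                v,u=np.argwhere(L==i).mean(0); print(n,k,S[i],ray(n,(u,v),.105).round(4))
# depth->world in top, roof points
D=np.load("pics/top0.npy");c=camera_params("top");v,u=np.mgrid[:384,:512]
P=np.stack([u,v,np.ones_like(u)],-1)@np.linalg.inv(c["K"]).T*D[...,None]@c["rotation"].T+c["position"]
np.save("pics/P.npy",P)
m=(abs(P[...,2]-.160)<.012)&(u>215)&(u<300)&(v<205)&(v>110)
m=m.astype(np.uint8); r=cv2.minAreaRect(P[m>0][:,:2].astype(np.float32)); print("roof",m.sum(),r,np.median(P[m>0][:,2]))
im=cv2.imread("pics/top0.png")[110:260,200:350];cv2.imwrite("pics/c1.png",cv2.resize(im,(750,600),interpolation=cv2.INTER_CUBIC)[:600])
m=(P[...,2]>.02)&(P[...,2]<.04)&(u>240)&(u<290)&(v>195)&(v<250)
for vv in range(196,248,4):
    print(vv,[tuple(P[vv,x,:2].round(3)) for x in range(240,290) if m[vv,x]])
E
```

```text
top red2 [160 178  10   9  70] [0.612  0.2847 0.105 ]
top green [257  96  34  25 783] [ 0.868  -0.0787  0.105 ]
top green [307 236   9   9  65] [ 0.4223 -0.2007  0.105 ]
top blue [258 206   9   9  65] [ 0.5204 -0.0398  0.105 ]
top black [271 118  19   6  66] [ 0.8203 -0.0957  0.105 ]
top black [297 121  32   3  57] [ 0.8172 -0.2131  0.105 ]
top black [157 124  72   7 368] [0.8027 0.1903 0.105 ]
top black [345 144  10   9  37] [ 0.7305 -0.3372  0.105 ]
top black [326 150   9   8  26] [ 0.7136 -0.2701  0.105 ]
top black [322 152  36  21  79] [ 0.673  -0.2717  0.105 ]
top black [405 175  30  28 467] [ 0.5919 -0.5633  0.105 ]
top black [330 189  10   9  70] [ 0.5767 -0.2793  0.105 ]
top black [270 191  13   5  44] [ 0.5769 -0.086   0.105 ]
top black [236 196  14   5  46] [0.5593 0.026  0.105 ]
top black [158 209   8  12  38] [0.5004 0.2889 0.105 ]
top amber [ 224  121   62   75 3379] [ 0.6972 -0.0145  0.105 ]
top amber [  94  161   53   34 1262] [0.6275 0.4324 0.105 ]
top purple [150 207  13  13 133] [0.5092 0.3114 0.105 ]
side red2 [167 231   9  10  77] [0.602  0.2925 0.105 ]
side yel [
[... 2992 characters left out ...]
64(0.464), np.float64(-0.079)), (np.float64(0.464), np.float64(-0.082))]
232 [(np.float64(0.45), np.float64(-0.017)), (np.float64(0.45), np.float64(-0.02)), (np.float64(0.45), np.float64(-0.024)), (np.float64(0.45), np.float64(-0.086)), (np.float64(0.45), np.float64(-0.089)), (np.float64(0.45), np.float64(-0.092))]
236 [(np.float64(0.436), np.float64(-0.013)), (np.float64(0.436), np.float64(-0.017)), (np.float64(0.436), np.float64(-0.02)), (np.float64(0.436), np.float64(-0.096)), (np.float64(0.436), np.float64(-0.099)), (np.float64(0.436), np.float64(-0.103))]
240 [(np.float64(0.422), np.float64(-0.01)), (np.float64(0.422), np.float64(-0.014)), (np.float64(0.423), np.float64(-0.017))]
244 []
```

View pics/c1.png

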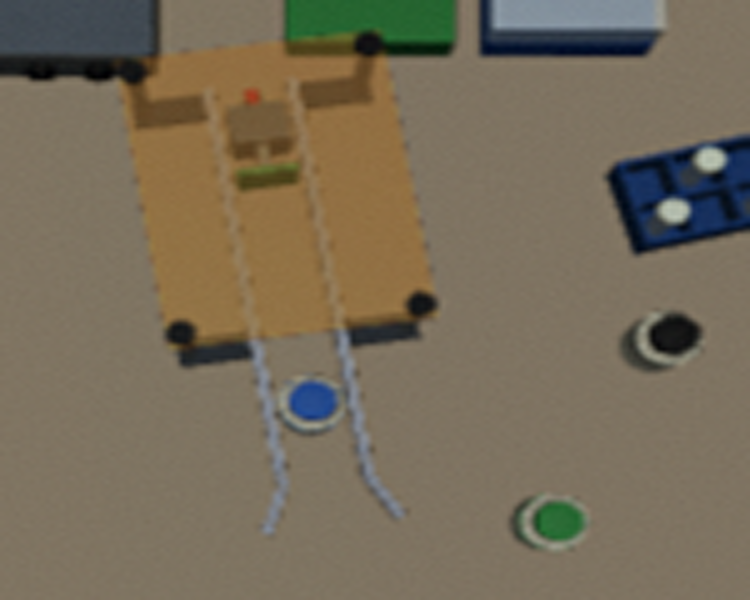

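The roof fit gives a 241 x 176 mm rectangle at z=0.160 m, yawed 8.74°. The rail midline agrees with it, so the lane origin is about (0.571, -0.034). Next I'll refine the rail line and check that the poses are reachable.

```bash
cat >> h.py <<'E'
YAW=np.radians(8.75);O=np.array([.5714,-.0337,0])
RL=np.array([[np.cos(YAW),-np.sin(YAW),0],[np.sin(YAW),np.cos(YAW),0],[0,0,1]])
def L(x,y,z): return O+RL@np.array([x,y,z])
def toL(p): return RL.T@(np.array(p)-O)
def lean(a=0):
    s,c=np.sin(np.radians(a)),np.cos(np.radians(a))
    return RL@np.array([[-c,0,s],[0,1,0],[-s,0,-c]])
E
python3 - <<'E'
from h import *
P=np.load("pics/P.npy");v,u=np.mgrid[:384,:512]
m=(P[...,2]>.022)&(P[...,2]<.04)&(u>240)&(u<290)&(v>195)&(v<231)
q=(P[m]-O)@RL
for s in(1,-1):
    a=q[(q[:,1]*s>.018)&(abs(q[:,1])<.045)]; f=np.polyfit(a[:,0],a[:,1],1); print(len(a),f,a[:,1].mean(),a[:,2].mean())
im=cv2.imread("pics/top0.png");H=cv2.cvtColor(im,cv2.COLOR_BGR2HSV)
m=cv2.inRange(H,(18,150,90),(34,255,255));N,Lb,S,C=cv2.connectedComponentsWithStats(m)
for i in range(1,N):
    if 25<S[i,4]<300: print("yel",S[i],ray("top",C[i],.105))
print(sense()["tcp_rot"].round(2))
for p,a in [((.5767,-.2793,.065),0),((.5767,-.2793,.21),0),((.612,.2847,.065),0),((.612,.2847,.21),0),(L(-.128,0,.065),0),(L(-.128,0,.21),0),(L(-.06,0,.065),0),(L(-.145,0,.2),0),(L(-.13,0,.05),45),(L(-.15,0,.09),45),(L(.04,0,.05),45),(L(-.13,0,.05),40)]:
    j=inverse_kinematics(p,lean(a)); print(np.round(p,3),a,None if j is None else np.round(j,2))
E
```

```text
80 [0.0011544  0.02974908] 0.029688190539859705 0.030423275277086215
86 [ 0.00678935 -0.0297764 ] -0.03020083885893079 0.029585513162287934
yel [182 230   9   9  61] [0.4391319  0.20920333 0.105     ]
[[ 0.95  0.32 -0.  ]
 [ 0.32 -0.95  0.  ]
 [-0.   -0.   -1.  ]]
[ 0.577 -0.279  0.065] 0 [ 0.85  0.73 -0.68  1.74  0.58  0.88  1.64]
[ 0.577 -0.279  0.21 ] 0 [ 0.91  0.57 -0.76  1.64  0.43  1.11  1.76]
[0.612 0.285 0.065] 0 [ 0.09  0.88 -0.94  1.65  0.8   1.04  0.62]
[0.612 0.285 0.21 ] 0 [ 0.2   0.81 -1.18  1.54  0.77  1.31  0.65]
[ 0.445 -0.053  0.065] 0 [ 0.65  0.51 -0.77  2.19  0.59  0.66  1.18]
[ 0.445 -0.053  0.21 ] 0 [ 0.82  0.26 -0.91  2.06  0.26  0.93  1.49]
[ 0.512 -0.043  0.065] 0 [ 0.55  0.57 -0.7   2.05  0.56  0.72  1.21]
[ 0.428 -0.056  0.2  ] 0 [ 0.83  0.24 -0.9   2.11  0.24  0.9   1.51]
[ 0.443 -0.053  0.05 ] 45 None
[ 0.423 -0.057  0.09 ] 45 None
[ 0.611 -0.028  0.05 ] 45 [ 0.93  1.   -1.18  2.27  2.36  0.75 -0.16]
[ 0.443 -0.053  0.05 ] 40 None
```

```bash
cat >> h.py <<'E'
def leanr(a,r): # r: roll about tool z, deg
    r=np.radians(r);c,s=np.cos(r),np.sin(r)
    return lean(a)@np.array([[c,-s,0],[s,c,0],[0,0,1]])
E
python3 - <<'E'
from h import *
for r in(0,90,-90):
  for a in(35,40,45):
    print(r,a,[(x,z) for z in(.045,.05,.06) for x in(-120,-110,-100,-90,-80,-70,-60,-40,0,40) if inverse_kinematics(L(x/1000,0,z),leanr(a,r)) is not None])
E
```

```text
0 35 [(-60, 0.045), (-40, 0.045), (0, 0.045), (40, 0.045), (-60, 0.05), (-40, 0.05), (0, 0.05), (40, 0.05), (-60, 0.06), (-40, 0.06), (0, 0.06), (40, 0.06)]
0 40 [(-40, 0.045), (0, 0.045), (40, 0.045), (-40, 0.05), (0, 0.05), (40, 0.05), (-40, 0.06), (0, 0.06), (40, 0.06)]
0 45 [(0, 0.045), (40, 0.045), (0, 0.05), (40, 0.05), (0, 0.06), (40, 0.06)]
90 35 [(-60, 0.045), (-40, 0.045), (0, 0.045), (40, 0.045), (-60, 0.05), (-40, 0.05), (0, 0.05), (40, 0.05), (-60, 0.06), (-40, 0.06), (0, 0.06), (40, 0.06)]
90 40 [(-40, 0.045), (0, 0.045), (40, 0.045), (-40, 0.05), (0, 0.05), (40, 0.05), (-40, 0.06), (0, 0.06), (40, 0.06)]
90 45 [(0, 0.045), (40, 0.045), (0, 0.05), (40, 0.05), (0, 0.06), (40, 0.06)]
-90 35 [(-60, 0.045), (-40, 0.045), (0, 0.045), (40, 0.045), (-60, 0.05), (-40, 0.05), (0, 0.05), (40, 0.05), (-60, 0.06), (-40, 0.06), (0, 0.06), (40, 0.06)]
-90 40 [(-40, 0.045), (0, 0.045), (40, 0.045), (-40, 0.05), (0, 0.05), (40, 0.05), (-40, 0.06), (0, 0.06), (40, 0.06)]
-90 45 [(0, 0.045), (40, 0.045), (0, 0.05), (40, 0.05), (0, 0.06), (40, 0.06)]
```

```bash
cat >> h.py <<'E'
def pick(x,y):
    R=lean(0); command_gripper(.085,30)
    movep((x,y,.24),R); move_l((x,y,.066),feed=.12)
    command_gripper(.03,30); s=sense(); print("gap",s["finger_gap"],s["gripper_force"],s["time_s"])
def st(t=""):
    s=sense(); print(t,"t",round(s["time_s"],2),"L",toL(s["position"]).round(4),"F",(RL.T@s["wrist_force"]).round(1),"gap",round(s["finger_gap"],4)); return s
def insert(y=0,xend=-.06,f=8):
    move_l(L(-.125,y,.22),feed=.2); st("above")
    move_l(L(-.125,y,.068),feed=.12); st("low")
    print(move_l(L(xend,y,.0675),feed=.05,until_force=f)); st("in")
E
python3 - <<'E'
from h import *
print([(x,z) for z in(.055,.12,.2) for x in(-120,-110,-100,-90) if inverse_kinematics(L(x/1000,0,z),lean(25)) is not None])
pick(.5775,-.2795)
z=.22
move_l((.5775,-.2795,z),feed=.15); st("lifted")
p,d=camera("side"); cv2.imwrite("pics/s1.png",cv2.resize(p[100:300,150:400,::-1],(750,600)))
E
```

```text
[(-110, 0.055), (-100, 0.055), (-90, 0.055), (-120, 0.12), (-110, 0.12), (-100, 0.12), (-90, 0.12), (-120, 0.2), (-110, 0.2), (-100, 0.2), (-90, 0.2)]
gap 0.04485078009595698 31.064043045043945 4.2083
lifted t 5.38 L [-0.0321 -0.2437  0.2187] F [ 0.2 -0.4 -2.8] gap 0.0451
```

View pics/s1.png

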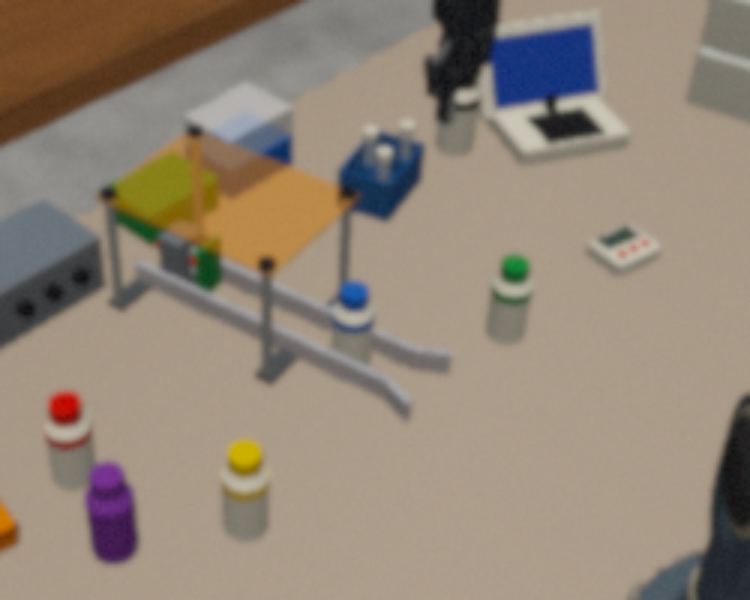

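The crop shows the black bottle gripped upright at (460,120), with blue and the others undisturbed. Next I'll insert it and push it into contact with blue.

```bash
python3 - <<'E'
from h import *
insert(0,-.055,9)
p=sense()["position"]; move_l(p-[0,0,p[2]-.066],feed=.03,until_force=5); st("down")
command_gripper(.085); st("open")
p=sense()["position"]; move_l(p+[0,0,.17-p[2]],feed=.15)
movep(L(-.11,0,.23),lean(0)); st("up")
p,d=camera("side"); cv2.imwrite("pics/s2.png",cv2.resize(p[100:300,150:400,::-1],(750,600)))
E
```

```text
above t 6.89 L [-0.1246 -0.0011  0.22  ] F [ 0.3 -0.5 -2.1] gap 0.0452
low t 8.31 L [-1.245e-01 -1.000e-04  6.860e-02] F [ 0.2 -0.1 -2.4] gap 0.0449
False
in t 9.86 L [-0.055  -0.      0.0675] F [-0.5  0.5 -3.1] gap 0.0456
down t 10.11 L [-0.055  -0.0001  0.0664] F [-2.  -0.3  3.8] gap 0.0454
open t 10.58 L [-0.0549 -0.      0.066 ] F [-0.2 -0.6  0.1] gap 0.0853
up t 11.85 L [-0.1105 -0.0004  0.2297] F [ 0.9 -0.6 -0.1] gap 0.0849
```

View pics/s2.png

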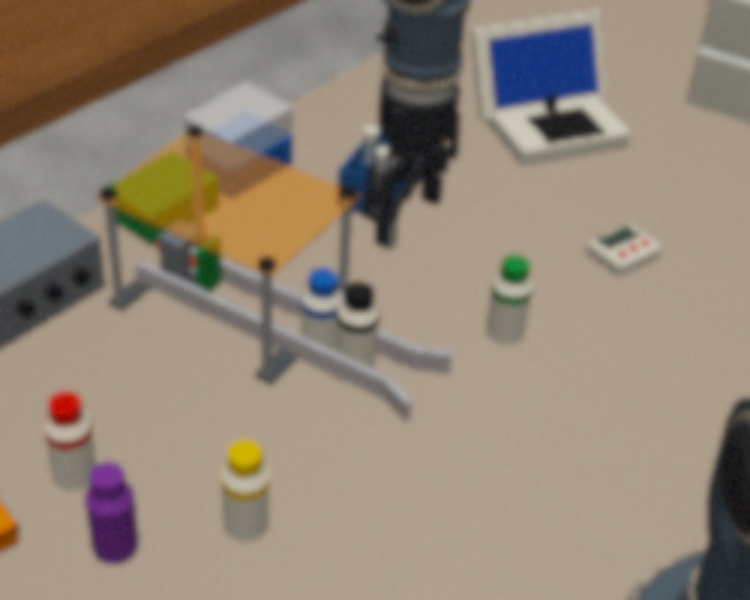

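Blue (322,280) and black (358,295) stand upright and touching in the lane. Red is next.

```bash
python3 - <<'E'
from h import *
pick(.613,.284)
move_l((.613,.284,.22),feed=.15); st("lifted")
insert(0,-.055,10)
p=sense()["position"]; move_l(p-[0,0,p[2]-.066],feed=.03,until_force=5); st("down")
command_gripper(.085); st("open")
p=sense()["position"]; move_l(p+[0,0,.17-p[2]],feed=.15)
move_l(L(-.11,0,.2),lean(25)); command_gripper(0.0); st("up")
p,d=camera("side"); cv2.imwrite("pics/s3.png",cv2.resize(p[100:300,150:400,::-1],(750,600)))
E
```

```text
gap 0.0453356313121356 32.24661827087402 15.5333
lifted t 16.71 L [0.0889 0.3071 0.2186] F [ 0.2 -0.7 -2.5] gap 0.0452
above t 18.73 L [-0.1246  0.0008  0.2201] F [-0.2  0.2 -2.4] gap 0.0454
low t 20.15 L [-0.1245 -0.      0.0686] F [ 1.   0.3 -2.1] gap 0.045
False
in t 21.7 L [-0.0549 -0.      0.0675] F [-1.5 -0.7 -3.6] gap 0.0455
down t 21.95 L [-0.0548 -0.      0.0666] F [-4.   0.3  4.2] gap 0.0453
open t 22.43 L [-0.0547 -0.      0.066 ] F [-0.2 -0.3  0.6] gap 0.0851
up t 24.94 L [-0.11 -0.    0.2 ] F [-0.2  0.5  0.1] gap 0.0002
```

View pics/s3.png

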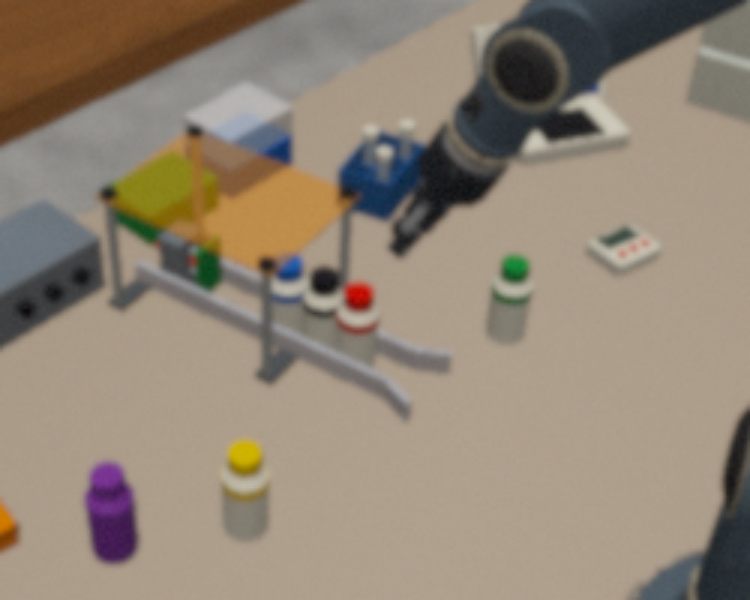

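All three are in file: blue (290,268), black (323,282), red (358,297). Next is the 25° lean push, stopping short of the plate.

```bash
python3 - <<'E'
from h import *
move_l(L(-.11,0,.055),feed=.15); st("low")
for x in(-.08,-.045,-.013):
    print(move_l(L(x,0,.055),feed=.05,until_force=9)); st("push")
move_l(L(-.03,0,.055),feed=.1)
move_l(L(-.028,0,.06),lean(42),feed=.05); st("lean")
p,d=camera("side"); cv2.imwrite("pics/s4.png",cv2.resize(p[100:300,150:400,::-1],(750,600)))
E
```

```text
low t 27.32 L [-1.099e-01 -1.000e-04  5.520e-02] F [ 0.  -0.3 -0.4] gap 0.0
False
push t 28.07 L [-0.0798  0.0001  0.055 ] F [-0.8  0.6 -0.1] gap -0.0001
True
push t 28.37 L [-0.0772  0.0001  0.0542] F [-0.3 -1.   0.1] gap -0.0001
True
push t 28.79 L [-0.074   0.0003  0.0526] F [ 0.7 -0.   0.3] gap 0.0001
lean t 30.8 L [-0.028   0.      0.0601] F [-2.8 -0.1 -0.8] gap 0.0
```

View pics/s4.png

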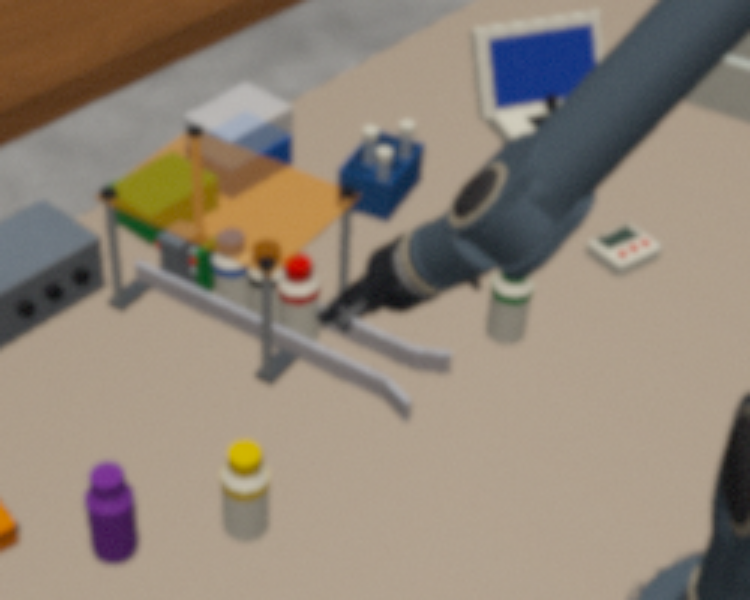

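The row is upright with red at (299,270), and blue and black are seen through the roof. The forearm passes close to green in this view, so I'll check that clearance and the row positions with the top camera before pushing on.

```bash
python3 - <<'E'
from h import *
def cloud(n):
    p,D=camera(n);c=camera_params(n);v,u=np.mgrid[:384,:512]
    return p,np.stack([u,v,np.ones_like(u)],-1)@np.linalg.inv(c["K"]).T*D[...,None]@c["rotation"].T+c["position"],D
for n in("top","side"):
    p,P,D=cloud(n)
    m=(np.hypot(P[...,0]-.4223,P[...,1]+.2007)<.045)&(D>0)
    print(n,m.sum(),np.histogram(P[m][:,2],np.arange(0,.5,.03))[0])
    # arm points near
    m=(np.hypot(P[...,0]-.4223,P[...,1]+.2007)<.10)&(D>0)&(P[...,2]>.11); q=P[m]
    if len(q): print("min z arm pts",np.percentile(q[:,2],[0,5,50,100]).round(3), q[q[:,2].argmin()].round(3))
    cv2.imwrite(f"pics/{n}5.png",cv2.resize(p[110:290,190:430,::-1],(800,600)))
E
```

```text
top 522 [177  10  75  80   0   0   0   0   0   0   0   0   0   0   0   0]
min z arm pts [0.11  0.33  0.408 0.465] [ 0.409 -0.206  0.11 ]
side 480 [183  89 113   4   0   0   0   0   0   0   0   0   0   0   0   0]
min z arm pts [0.328 0.368 0.415 0.442] [ 0.389 -0.109  0.328]
```

View pics/top5.png

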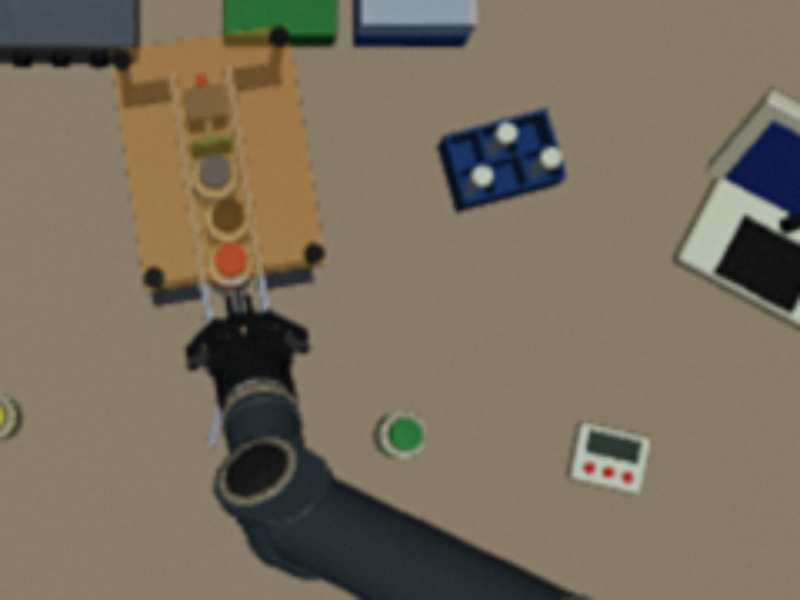

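Green is clear: the lowest arm point near it is 0.33 m up. The row is straight, with the blue cap (214,170) close to the plate (211,145). Now I'll feel forward in 1 mm steps.

```bash
cat >> h.py <<'E'
def fx(n=8):
    a=[]
    for _ in range(n): a.append((RL.T@sense()["wrist_force"])[0]); sleep(.01)
    return -np.mean(a)
E
python3 - <<'E'
from h import *
move_l(L(-.028,0,.055),feed=.05)
x=-.028;log=[]
while x<.03:
    x+=.001; move_l(L(x,0,.055),feed=.02); f=fx(); log.append((round(x*1000),round(f,1)))
    base=np.median([g for _,g in log[-14:-4]]) if len(log)>8 else 3
    if f>8 : break
print(log); st()
E
```

```text
[(-27, np.float64(2.1)), (-26, np.float64(2.3)), (-25, np.float64(2.6)), (-24, np.float64(2.7)), (-23, np.float64(2.6)), (-22, np.float64(2.8)), (-21, np.float64(2.7)), (-20, np.float64(2.7)), (-19, np.float64(2.5)), (-18, np.float64(2.3)), (-17, np.float64(2.7)), (-16, np.float64(2.7)), (-15, np.float64(2.5)), (-14, np.float64(3.3)), (-13, np.float64(4.9)), (-12, np.float64(6.5)), (-11, np.float64(7.9)), (-10, np.float64(9.7))]
 t 36.9 L [-0.0112  0.0007  0.0547] F [-9.5 -0.1  3.6] gap 0.0
```

The plate was met at x ≈ -14.5 mm, with sliding friction of 2.6 N, and it is now in by about 5 mm. I'll go 2 mm further, hold, then back off slowly.

```bash
python3 - <<'E'
from h import *
for x in(-.009,-.008): move_l(L(x,0,.055),feed=.01); print(x,fx())
sleep(.8); print(fx()); st("held")
p,d=camera("top"); cv2.imwrite("pics/t6.png",cv2.resize(p[110:240,190:350,::-1],(738,600),interpolation=cv2.INTER_CUBIC))
move_l(L(-.02,0,.055),feed=.01); print(fx()); st("back")
move_l(L(-.05,0,.06),feed=.05); st("free")
p,d=camera("top"); p2,d=camera("side")
cv2.imwrite("pics/f7.png",np.hstack([cv2.resize(p[130:230,220:300,::-1],(400,500),interpolation=cv2.INTER_CUBIC),cv2.resize(p2[130:230,180:260,::-1],(400,500),interpolation=cv2.INTER_CUBIC)]))
E
```

```text
-0.009 11.180922060414495
-0.008 12.72233321515733
12.827317230424406
held t 38.4 L [-0.0098  0.0011  0.0546] F [-13.5   0.6   6.5] gap -0.0
0.052952022419870085
back t 39.87 L [-0.0199 -0.      0.055 ] F [ 0.2 -0.4  0.3] gap 0.0001
free t 40.62 L [-0.0498 -0.0002  0.0601] F [0.7 0.  0.5] gap -0.0
```

View pics/f7.png

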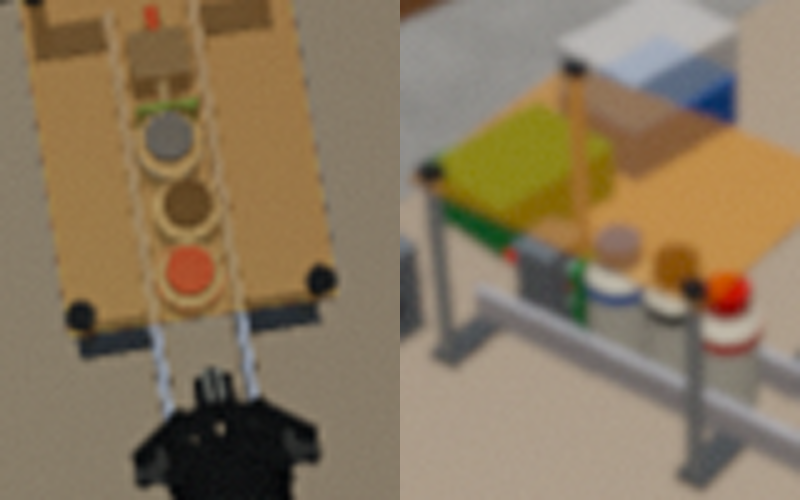

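The bottles stand upright in file, touching each other and the plate. In the top view (left half), blue is at (168,135), black (187,203), and red (190,270). I'll touch red lightly, well below sliding friction, to confirm the row stayed past the plate's contact point (TCP about -14.7 mm).

```bash
python3 - <<'E'
from h import *
x=-.019; move_l(L(x,0,.055),feed=.05); sleep(.2); z=fx(15); log=[]
while x<-.009:
    x+=.0005; move_l(L(x,0,.055),feed=.02); f=fx(12)-z; log.append((round(x*1000,1),round(f,2),round(toL(sense()["position"])[0]*1000,2)))
    if f>1.3: break
print(z,log)
move_l(L(-.03,0,.055),feed=.02); st("off")
E
```

```text
0.049470262071069034 [(-18.5, np.float64(0.06), np.float64(-18.47)), (-18.0, np.float64(-0.01), np.float64(-17.99)), (-17.5, np.float64(-0.37), np.float64(-17.49)), (-17.0, np.float64(-0.13), np.float64(-17.0)), (-16.5, np.float64(-0.23), np.float64(-16.5)), (-16.0, np.float64(0.12), np.float64(-16.0)), (-15.5, np.float64(-0.13), np.float64(-15.48)), (-15.0, np.float64(0.13), np.float64(-14.99)), (-14.5, np.float64(-0.22), np.float64(-14.49)), (-14.0, np.float64(-0.03), np.float64(-14.0)), (-13.5, np.float64(-0.07), np.float64(-13.48)), (-13.0, np.float64(-0.13), np.float64(-13.01)), (-12.5, np.float64(-0.1), np.float64(-12.49)), (-12.0, np.float64(0.38), np.float64(-11.97)), (-11.5, np.float64(0.06), np.float64(-11.49)), (-11.0, np.float64(-0.11), np.float64(-11.02)), (-10.5, np.float64(1.12), np.float64(-10.65)), (-10.0, np.float64(4.38), np.float64(-10.48))]
off t 49.27 L [-0.0299 -0.      0.0551] F [-0.9  0.   1.2] gap -0.0002
```

The touch met red at -10.7 mm, so the row stayed about 4 mm past the contact point and had been held about 5 mm in. I'll confirm from the plate's back edge in the start, held and current top images.

```bash
python3 - <<'E'
from h import *
a=cv2.imread("pics/top0.png")
b=cv2.imread("pics/t6.png"); b6=np.zeros_like(a); b6[110:240,190:350]=cv2.resize(b,(160,130),interpolation=cv2.INTER_AREA)
c=np.mean([camera("top")[0][...,::-1].astype(float) for _ in range(3)],0).astype(np.uint8)
for n,i in(("start",a),("held",b6),("now",c)):
    i=i.astype(float); g=i[...,2]-i[...,1]   # amber: R>>G ; plate: R~G
    print(n,"bar",g[143:162,248:260].mean(1).round(0).astype(int),"fixed",g[112:124,248:256].mean(1).round(0).astype(int))
E
```

```text
start bar [25 25 26 26 26 28 30 28  9 -2  5 11 12 18 29 33 34 34 33] fixed [12 11 12 11 11 12 11 11 18 31 36 36]
held bar [26 27 28 28 28 29 22  5 -1  8 13 12 11 10 10 11 12 15 21] fixed [12 12 12 12 12 12 12 11 20 33 38 38]
now bar [26 26 28 28 28 30 25  5 -2  8 13 12 11 10 10 11 12 15 20] fixed [12 12 12 12 12 12 12 11 19 33 38 38]
```

The plate's edge shows about 4.3 mm held and about 4.0 mm now. That is inside the 3 to 12 mm window but short of 7 mm, so with 20 s left I'll press about 2.5 mm more.

```bash
python3 - <<'E'
from h import *
move_l(L(-.013,0,.055),feed=.05); x=-.0115
while x<-.003:
    x+=.0008; move_l(L(x,0,.055),feed=.02); f=fx(4); a=toL(sense()["position"])[0]
    if a>-.0074 or f>20: break
print(x,f,a); sleep(.6); st("held")
c=camera("top")[0].astype(float); g=c[...,0]-c[...,1]; print(g[146:153,248:260].mean(1).round())
move_l(L(-.02,0,.055),feed=.015); move_l(L(-.05,0,.06),feed=.06); st("free")
c=camera("top")[0].astype(float); g=c[...,0]-c[...,1]; print(g[146:153,248:260].mean(1).round())
p,_=camera("side"); cv2.imwrite("pics/f8.png",np.hstack([cv2.resize(c[130:230,220:300,::-1].astype(np.uint8),(400,500)),cv2.resize(p[130:230,180:260,::-1],(400,500))]))
E
```

```text
-0.005099999999999997 20.30678460224161 -0.008521828814139015
held t 52.8 L [-0.0086  0.001   0.0543] F [-19.9  -2.7  16.6] gap -0.0002
[28. 28. 30. 17. -2. -0. 11.]
free t 54.65 L [-0.0499 -0.0003  0.0602] F [0.5 0.  0.5] gap 0.0
[27. 28. 30. 24.  5. -2.  8.]
```

View pics/f8.png

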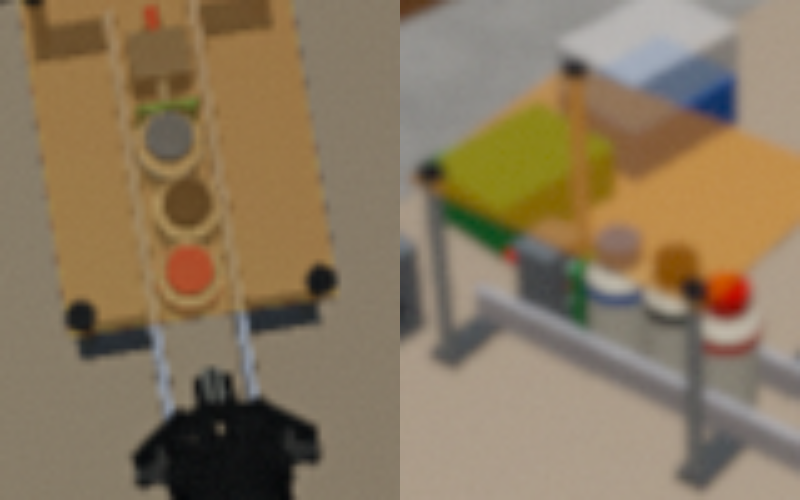

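The second hold reached about 5.3 mm, and after release the plate stays about 4 mm in. The picture shows all three bottles upright, in file and touching, with the gripper clear. Handing in.

```bash
python3 -c "
from h import *
print(finish_job())"
```

```text
the job is handed in; nothing more can be done
None
```

The job is handed in: blue, black and red stand upright and tight against the sprung plate; I held it in by an estimated 5 mm (not the full 7, but within the 3–12 mm window), it stayed about 4 mm in after I let go, and I saw no bystander move, though the judging result was not shown.

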